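Put slide boxes away in the snap-lid case

TASK

Move both petri dishes off the green lid of the storage case and stand them flat on the cork mat; then flip the lid open past its snap point (its yellow tail is there to be pressed), and lay all the small slide boxes from the grey mat in the case, on its floor and none on top of another. Last, flip the lid over so that it snaps fully shut; do not disturb the wash bottle or the beaker.

Things in the scene. Friction and masses are not known exactly. Their poses are not given: they have to be found in the camera images.
- case: Grey storage case fixed to the bench, 130 (x) x 260 (y) x 50 mm high, open on top under its lid; walls and floor 5 mm thick, so 120 x 250 x 45 mm inside; a spring strut on its +y end sticks out 11 mm. Origin at the centre of its underside on the bench; x points away from the robot towards the hinge side (turned by up to 0.15 rad), z up.
- lid (a joint): Angle of the green lid (130 x 260 x 4 mm, top 54 mm above the bench when shut), hinged along the top of the case's far (+x) wall: 0 = shut, 1.8 = open stop, standing just past vertical. An over-centre spring drives it to the shut stop from below about 0.95 rad, to the open stop from above; 0.4 N m starts it from either stop. Snapping open, it may rest on a gripper in its way till that withdraws.
- hinge_mid (a point): Middle of the lid's hinge line, 52 mm above the bench, 65 mm along case x from the case centre. Axes as the case.
- tail_tip (a point): Tip of the yellow thumb tail of the lid, a plate 40 mm wide (y), 5 mm thick, that sticks up 64 mm from the middle of the hinge, leaning 30 degrees from upright away from the robot while the lid is shut. Pressed back (+x) and down, it turns with the lid and opens it. With the lid open it points down behind the case.
- lid_edge (a point): Middle of the lid's free edge, 130 mm from the hinge: over the near wall of the case when shut, about 180 mm above the bench when open. To shut the lid from open, its back (the side away from the robot) is pushed towards the robot near this edge.
- dish_mat: Brown cork mat fixed on the bench, 220 (x) x 180 (y) x 4 mm, empty at the start, left or right of the case. Origin at the centre of its underside, z up.
- box_mat: Grey cloth-covered mat fixed on the bench, 220 (x) x 180 (y) x 4 mm, on the other side of the case, where the slide boxes lie. Origin at the centre of its underside, z up.
- dish1_center (a point): Covered glass petri dish with purple onion in it, a disc 55 mm in diameter, 18 mm high, one piece, 60 g; stands on the shut lid. The point is its centre, half-way up; z up.
- dish2_center (a point): As dish1, with yellow-green onion in it.
- wash_bottle: White plastic bottle, 50 mm in diameter, 120 mm high, standing beyond the case, left or right: a bystander. Origin under its centre.
- beaker: Glass beaker, 56 mm in diameter, 70 mm high, standing beyond the case, on the other side: a bystander. Origin under its centre.
- box1_center (a point): Small closed slide box, white with a grey seam, 44 (x) x 32 (y) x 28 mm high, about 50 g; lies on the grey mat; may be absent. The point is its centre, half-way up; x along its length, z up.
- box2_center (a point): Small closed slide box, red with a grey seam, 44 (x) x 32 (y) x 28 mm high, about 50 g; lies on the grey mat; may be absent. The point is its centre, half-way up; x along its length, z up.
- box3_center (a point): Small closed slide box, yellow with a grey seam, 44 (x) x 32 (y) x 28 mm high, about 50 g; lies on the grey mat; may be absent. The point is its centre, half-way up; x along its length, z up.
- box4_center (a point): Small closed slide box, green with a grey seam, 44 (x) x 32 (y) x 28 mm high, about 50 g; lies on the grey mat; may be absent. The point is its centre, half-way up; x along its length, z up.
Mind the look-alikes: they are no part of the job. Of the things that look like the part that bears box2_center, take the one that is farthest to the robot's right at the start.

How it is judged (in metres and radians):
On the way, in this order (a step that is already met when the one before it is completed fails the run):
1. both dishes stand on the cork mat, the lid still shut (x of dish1_center in the frame of dish_mat between -0.095 and 0.095 m and y of dish1_center in the frame of dish_mat between -0.075 and 0.075 m and height (world z) of each of dish1_center, dish2_center below 0.02 m and angle between each of dish1_center, dish2_center's own z axis and vertical below 0.15 rad and x of dish2_center in the frame of dish_mat between -0.095 and 0.095 m and y of dish2_center in the frame of dish_mat between -0.075 and 0.075 m and value of joint lid below 0.3 rad), for 0.2 s.
2. the lid has snapped to its open stop (value of joint lid above 1.7 rad), for 0.2 s.
3. all slide boxes lie on the floor of the case (x of box1_center in the frame of case between -0.06 and 0.06 m and y of box1_center in the frame of case between -0.125 and 0.125 m and height (world z) of each of box1_center, box2_center, box3_center, box4_center below 0.031 m and x of box2_center in the frame of case between -0.06 and 0.06 m and y of box2_center in the frame of case between -0.125 and 0.125 m and x of box3_center in the frame of case between -0.06 and 0.06 m and y of box3_center in the frame of case between -0.125 and 0.125 m and x of box4_center in the frame of case between -0.06 and 0.06 m and y of box4_center in the frame of case between -0.125 and 0.125 m), for 0.2 s.
4. the lid has snapped shut (value of joint lid below 0.06 rad), for 0.2 s.
At the end, for the whole second after the job is handed in: Both dishes stand flat on the cork mat (centres at least 15 mm inside its edges, tilt under 0.15 rad), every slide box lies within the case's walls on its floor (centre under 31 mm above the bench), and the lid is shut (under 0.06 rad) (all of step 3 and x of dish1_center in the frame of dish_mat between -0.095 and 0.095 m and y of dish1_center in the frame of dish_mat between -0.075 and 0.075 m and height (world z) of each of dish1_center, dish2_center below 0.02 m and angle between each of dish1_center, dish2_center's own z axis and vertical below 0.15 rad and x of dish2_center in the frame of dish_mat between -0.095 and 0.095 m and y of dish2_center in the frame of dish_mat between -0.075 and 0.075 m and value of joint lid below 0.06 rad); the robot touches nothing.
It fails at once if the wash bottle pushed more than 30 mm or tipped (distance of wash_bottle from where it was at the start of the episode above 0.03 m or angle between wash_bottle's own z axis and vertical above 0.5 rad).
It fails at once if the beaker pushed more than 30 mm or tipped (distance of beaker from where it was at the start of the episode above 0.03 m or angle between beaker's own z axis and vertical above 0.5 rad).
Of box1, box2, box3, box4 only 3 to 4 are there at a start; the rules pass over those that are not, and their reading is None.
At some moment in a run one of box1, box2, box3, box4 may be knocked a few centimetres aside while the robot is not near it.
Once in a run the grip may slacken for a moment while it holds something.
It also fails if it takes over 210 s, if anything falls off the work surface, if the arm or the gripper's body presses on something with over 40 N, if the wrist force passes 120 N, or if a joint passes its speed limit or range.

ROBOT

A 6-joint arm with a two-finger parallel gripper is mounted at the origin on the work surface. World frame = base frame: x ahead of the robot, y to its left, z up, the work surface at z = 0. Lengths are in mm, angles in rad, forces in N, time in s.
With the tool pointing down it reaches from about 400 to 925 mm from the base axis. Payload 12.5 kg.
Tool frame: the origin (TCP) lies midway between the tips of the shut fingers; the grasp point (between the pads) lies 19 mm behind it; z points along the fingers, y is the line along which they close (so a half turn about z gives the same grasp; the last joint's range is limited). The gripper opens to 95 mm and grips with 3 to 60 N. Pads are 20 mm wide; open, the fingers measure 119 mm over their backs; the gripper's body (75 mm by 180 mm) begins 59 mm behind the grasp point.
Start: joints at [-1.255, 0.491, 1.559, -0, 1.092, -0.106], TCP at [255.902, -570.232, 178.661] pointing down, gripper open.
Joint ranges: [-3.1, 3.1], [-0.84, 2.19], [0.05, 2.79], [-1.13, 4.28], [0.06, 2.93], [-2.69, 2.69]. Speed limits (rad/s): [2.22, 2.22, 2.79, 3.14, 3.14, 3.14].

INTERFACE

Orientations are given as [roll, pitch, yaw] about the fixed x, y, z axes, in that order (R = Rz(yaw) Ry(pitch) Rx(roll)).
In Python, from cell import state, read_camera, camera_info, env gives the robot as it stands.
- The arm moves only by the tool move_arm, never from a script. Its argument "commands" is a list of rows, each a list of 3 entries, a list of its own where there are three numbers: the shift along the world's x, y, z in cm, then the turn, a rotation vector about the world's x, y, z in degrees, then the opening, from 0 (shut) to 1 (fully open). A call has 1 to 10 rows; each row shifts and turns the commanded pose from where the row before left it; what a row does not reach is not made up. A row lasts 1/10 s, in which the tool goes at most 50 mm and 8.59 degrees, less where a joint would pass 70% of its speed; a pose out of reach is approached as far as the arm can. A call with a gripper value outside its range is refused whole. The fingers move at their own pace and stop on an object; the grip force is fixed at half the most. Time passes only in rows, so rows that do not move let the fingers close. It gives the time, the measured TCP pose, the force, the opening and the grip force at its end, in the units of the state.
- state(): the state, without advancing time (a new reading comes with each control period).
- read_camera(name): name is "side" or "top"; returns the picture (384x512x3 uint8, blue, green, red); there is no depth.
- camera_info(name): a dict with "K" (3x3 intrinsics, pixels), "cam_to_world" (4x4, takes a point from camera to world coordinates). Camera axes: x right, y down, z forward; pixel columns grow to the right and rows downward; lengths in mm; the calibration is good to about 2 mm. A picture is of the moment at which its call begins. camera_info takes no time and is no camera call.
- env.job_done(): hands the job in; it is judged then, once.
The state is a dict: "t": time; "joints": joint angles; "qvel": joint speeds; "tau": joint torques, N m; "eef_pos": TCP position; "tcp_rot": TCP orientation; "ft_force": force on the tool from outside, world axes, zero at the start; "moment": the same for the moment, N m; "opening": opening from 0.0 (shut) to 1.0 (fully open); "grip_force": force on a finger pad.
Only numpy, scipy, OpenCV 4.12 (cv2) and the standard library are available. Lean on these libraries where they do the work, as an engineer would, in place of code of your own. Each camera call takes 0.05 s, during which the arm holds its last target. There are 200 camera calls.

## Working session

There is one attempt and no reset: what is moved stays moved. The work goes in short steps, Python scripts to look and compute and a tool call to move; the robot and the scene stay as the last step left them, time stands still between calls to the robot, and variables do not carry over. Pictures are saved under pics/ and viewed, at most 14 in all, crops included, and the job is handed in when it is done.

Besides the shell and the picture viewer there is one more tool, called after "Call:" as name(argument=value, ...), one argument or row to a line, values as JSON. move_arm: Moves the arm, as the interface text tells. Its arguments: {"type":"object","properties":{"commands":{"type":"array"}},"required":["commands"]}

```bash
mkdir -p pics
cat > h.py <<'E'
import numpy as np, cv2
from cell import state, read_camera, camera_info, env
def ray(n,u,v):
    c=camera_info(n);K=np.array(c["K"]);T=np.array(c["cam_to_world"])
    d=T[:3,:3]@np.linalg.solve(K,[u,v,1.]);return T[:3,3],d
def onz(n,u,v,z):
    o,d=ray(n,u,v);return (o+d*(z-o[2])/d[2]).round(1)
def tri(u1,v1,u2,v2,a="top",b="side"):
    o,d=ray(a,u1,v1);p,e=ray(b,u2,v2);d=d/np.linalg.norm(d);e=e/np.linalg.norm(e)
    s=np.linalg.lstsq(np.c_[d,-e],p-o,rcond=None)[0]
    x,y=o+s[0]*d,p+s[1]*e
    return ((x+y)/2).round(1),round(float(np.linalg.norm(x-y)),1)
def proj(n,P):
    c=camera_info(n);K=np.array(c["K"]);T=np.linalg.inv(np.array(c["cam_to_world"]))
    q=K@(T[:3,:3]@np.array(P,float)+T[:3,3]);return (q[:2]/q[2]).round(1)
E
python3 - <<'E'
from h import *
a=read_camera("top");b=read_camera("side")
cv2.imwrite("pics/top0.png",a);cv2.imwrite("pics/side0.png",b)
for n in("top","side"):
    c=camera_info(n);print(np.array(c["K"]).round(0).tolist(),np.array(c["cam_to_world"]).round(2).tolist())
print(state())
E
```

```text
[[484.0, 0.0, 261.0], [0.0, 484.0, 193.0], [0.0, 0.0, 1.0]] [[0.0, -0.99, 0.15, 283.02], [-1.0, -0.0, 0.0, 80.75], [-0.0, -0.15, -0.99, 1526.41], [0.0, 0.0, 0.0, 1.0]]
[[347.0, 0.0, 259.0], [0.0, 347.0, 186.0], [0.0, 0.0, 1.0]] [[-0.79, -0.47, 0.4, 148.89], [-0.62, 0.59, -0.52, 515.44], [0.01, -0.66, -0.75, 743.3], [0.0, 0.0, 0.0, 1.0]]
{'t': 0.1, 'joints': array([-1.25460984e+00,  4.91512830e-01,  1.55938076e+00,  4.34312512e-07,
        1.09171101e+00, -1.05622147e-01]), 'qvel': array([ 0.00095772, -0.00320052, -0.0010289 , -0.00013302, -0.00066645,
        0.00126206]), 'tau': array([ 1.32932695e-03, -6.13623333e+01, -2.58605236e+01,  6.93635107e-02,
        4.69677988e-02, -3.72705335e-05]), 'eef_pos': array([ 255.81209041, -569.97620013,  178.11445425]), 'tcp_rot': array([-3.14058639e+00, -1.07068506e-04,  4.21808379e-01]), 'ft_force': array([-0.47193221,  0.28990047, -0.85067015]), 'moment': array([-0.01032111,  0.01223553, -0.04517563]), 'grip_force': 0.0, 'opening': 1.0010079015495081}
```

View pics/top0.png

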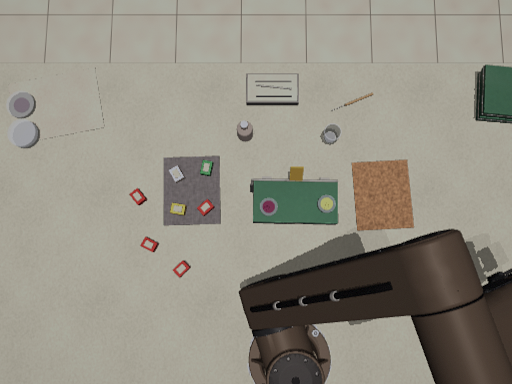

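View pics/side0.png

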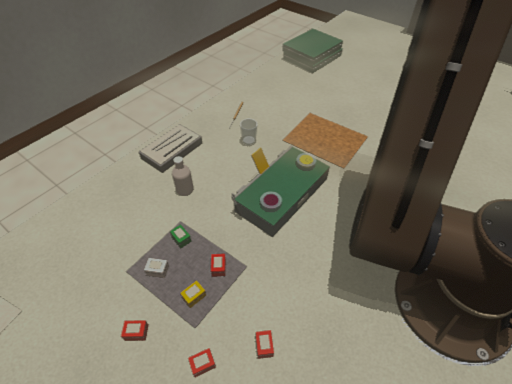

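Top view: the grey mat is at (192,190) with white (177,174), green (206,167), yellow (178,209) and red (205,208) boxes on it. The purple dish is at (269,206), the yellow dish at (327,204), the cork mat at (383,195), the wash bottle at (245,130) and the beaker at (331,134).

Red candidates in the top view: (205,208), (138,197), (149,244) and (182,269). The one farthest to the robot's right is (205,208), which is on the grey mat. The dish look-alikes at (22,104) and (24,134) are not on the lid.

```bash
cat > seg.py <<'E'
from h import *
# hsv ranges
R={"red":((0,120,90),(8,255,255)),"red2":((172,120,90),(180,255,255)),"yel":((22,140,120),(32,255,255)),"grn":((55,100,50),(80,255,255)),"brn":((5,70,90),(18,200,255))}
def blobs(img,lo,hi,amin=15):
    m=cv2.inRange(cv2.cvtColor(img,cv2.COLOR_BGR2HSV),np.array(lo),np.array(hi))
    m=cv2.morphologyEx(m,cv2.MORPH_CLOSE,np.ones((3,3)))
    cs=cv2.findContours(m,cv2.RETR_EXTERNAL,cv2.CHAIN_APPROX_NONE)[0]
    out=[]
    for c in cs:
        if cv2.contourArea(c)>=amin:
            h=cv2.convexHull(c);M=cv2.moments(h);r=cv2.minAreaRect(c)
            out.append((round(M["m10"]/M["m00"],1),round(M["m01"]/M["m00"],1),cv2.contourArea(c),np.round(r[1],1).tolist(),round(r[2],1),c))
    return sorted(out,key=lambda o:-o[2])
E
python3 - <<'E'
from seg import *
a=cv2.imread("pics/top0.png");b=cv2.imread("pics/side0.png")
for n,im in(("top",a),("side",b)):
    for k,(lo,hi) in R.items():
        print(n,k,[o[:5] for o in blobs(im,lo,hi)][:7])
for p in [(269,206),(327,204),(206,167),(177,174),(178,209),(205,208),(297,174),(270,190),(190,190),(383,195)]:
    print(p,cv2.cvtColor(a,cv2.COLOR_BGR2HSV)[p[1],p[0]])
t=cv2.resize(a[140:240,120:350],None,fx=3.4,fy=3.4,interpolation=cv2.INTER_CUBIC)
s=cv2.resize(b[140:330,120:340],(782,675))[:600]
cv2.imwrite("pics/c1.png",t)
E
```

```text
top red [(204.9, 206.9, 128.5, [10.3, 14.1], 49.4), (180.7, 268.4, 125.5, [9.9, 13.4], 45.0), (137.2, 196.0, 122.5, [13.6, 10.4], 53.1), (148.6, 243.8, 120.5, [13.4, 9.8], 26.6)]
top red2 []
top yel []
top grn [(205.8, 167.6, 112.5, [9.7, 13.6], 14.0)]
top brn [(382.0, 194.9, 3692.5, [69.3, 56.7], 85.4), (358.5, 99.0, 31.0, [2.0, 29.5], 67.4)]
side red [(201.0, 360.8, 374.0, [17.4, 24.8], 64.8), (264.2, 342.6, 341.5, [23.7, 16.2], 82.9), (133.2, 328.5, 327.0, [16.1, 24.8], 86.6), (217.8, 262.5, 225.0, [17.0, 14.0], 90.0)]
side red2 [(270.7, 199.4, 76.0, [13.2, 8.3], 8.1)]
side yel [(192.3, 291.4, 263.0, [13.6, 21.4], 52.1), (260.0, 160.5, 179.0, [21.5, 11.2], 63.4), (305.8, 159.4, 67.5, [7.0, 12.0], 90.0)]
side grn [(179.6, 233.5, 173.5, [15.5, 13.1], 51.3)]
side brn [(326.1, 139.5, 2403.5, [75.6, 39.1], 24.4), (200.8, 362.8, 86.5, [21.0, 24.6], 63.4), (456.5, 229.8, 75.5, [30.9, 4.9], 16.4), (266.1, 347.2, 52.5, [24.6, 16.7], 83.7), (133.6, 330.1, 43.5, [20.0, 24.0], 90.0), (433.2, 340.3, 25.0, [41.5, 5.6], 38.7), (238.0, 110.1, 19.0, [1.8, 17.9], 26.6)]
(269, 206) [167 148 102]
(327, 204) [ 31 102 172]
(206, 167) [ 22  22 172]
(177, 174) [ 24  22 173]
(178, 209) [ 21  24 172]
(205, 208) [ 26  21 173]
(297, 174) [ 21 162 131]
(270, 190) [ 72  87 105]
(190, 190) [176  17 106]
(383, 195) [ 13 118 141]
```

View pics/c1.png

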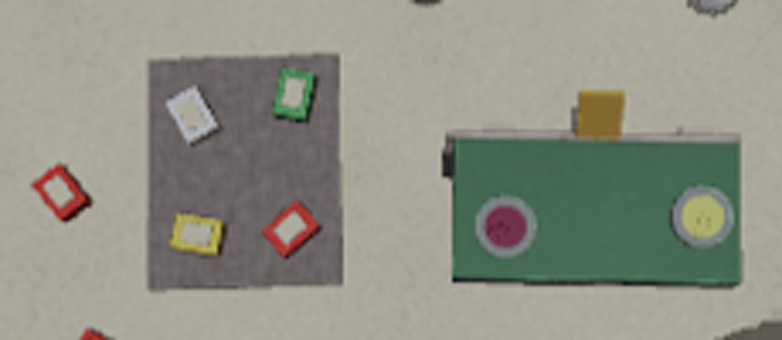

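The crop shows four boxes on the grey mat; the red one at crop (291,229) is top px (205.6,207). The lid is nearly aligned with the world axes, with the tail at crop (600,114).

Run:
```python
from seg import *
a=cv2.imread("pics/top0.png");b=cv2.imread("pics/side0.png")
def near(im,u,v,lo,hi,r=14,amin=8):
    u0,v0=u-r,v-r;bs=blobs(im[v0:v+r,u0:u+r],lo,hi,amin)
    o=bs[0];return o[0]+u0,o[1]+v0,o[2],o[3],o[4],o[5]+[u0,v0]
lab=((10,0,140),(40,45,255))
box={"white":((177,174),(156,267)),"red":((205,208),(218,264)),"yel":((178,209),(193,292)),"grn":((206,167),(180,234))}
rng={"white":((0,0,150),(180,40,255)),"red":R["red"],"yel":((18,80,80),(34,255,255)),"grn":((45,80,40),(85,255,255))}
for k,(p,q) in box.items():
    t=near(a,*p,*rng[k],r=11);s=near(b,*q,*rng[k],r=16)
    pt=cv2.boxPoints(cv2.minAreaRect(t[5].astype(np.float32)))
    w=np.array([onz("top",*x,30) for x in pt])
    e=[w[1]-w[0],w[2]-w[1]];L=[np.linalg.norm(x) for x in e];m=e[int(np.argmax(L))]
    print(k,t[:4],"tri",tri(t[0],t[1],s[0],s[1]),"z32",onz("top",t[0],t[1],32),"L",np.round(L,0),"yaw",round(np.degrees(np.arctan2(m[1],m[0]))%180,1))
for k,p,q,lo,hi in(("d1",(269,206),(271,200),(150,60,60),(180,255,255)),("d2",(327,204),(306,161),(25,70,110),(36,255,255))):
    t=near(a,*p,lo,hi,r=11);s=near(b,*q,lo,hi,r=12);print(k,t[:4],s[:4],tri(t[0],t[1],s[0],s[1]),"z66",onz("top",t[0],t[1],66))
L=blobs(a[150:240,240:345],(60,60,60),(85,150,140),200)[0]
pt=cv2.boxPoints(cv2.minAreaRect(L[5]))+[240,150];print("lid",pt.round(1).tolist(),[onz("top",*x,54).tolist() for x in pt])
c=blobs(a[140:240,340:430],(5,70,80),(20,220,255),1000)[0]
pt=cv2.boxPoints(cv2.minAreaRect(c[5]))+[340,140];print("cork",[onz("top",*x,4).tolist() for x in pt], onz("top",382,194.9,4))
t=near(a,297,174,(12,100,80),(30,255,255),r=12);print("tail",t[:4],[onz("top",*x,100).tolist() for x in cv2.boxPoints(cv2.minAreaRect(t[5].astype(np.float32)))])
print("tail side",[o[:5] for o in blobs(b[140:180,240:280],(12,100,80),(32,255,255))])
for n,u,v,z in(("bottle",245,130,100),("beaker",331,134,60)):print(n,onz("top",u,v,z))
```

```text
white (175.8, 173.1, 115.5, [13.1, 10.0]) tri (array([568. , 352.2,  28.8]), 0.2) z32 [567.3 351.5  32. ] L [32. 42.] yaw 30.4
red (204.9, 206.9, 128.5, [10.3, 14.1]) tri (array([460.8, 258.7,  26.2]), 0.6) z32 [460.4 258.1  32. ] L [44. 33.] yaw 131.4
yel (177.5, 208.6, 134.5, [14.3, 11.0]) tri (array([456.2, 345.4,  17.5]), 1.2) z32 [455.  343.3  32. ] L [34. 45.] yaw 80.5
grn (205.9, 167.5, 121.5, [10.1, 14.2]) tri (array([587.4, 258.3,  18.4]), 1.6) z32 [585.2 257.2  32. ] L [45. 32.] yaw 168.7
d1 (268.4, 206.4, 102.5, [11.0, 11.0]) (270.6, 199.4, 110.5, [11.0, 13.0]) (array([457.8,  61.2,  68.4]), 0.4) z66 [457.9  61.1  66. ]
d2 (326.4, 203.4, 100.5, [11.0, 11.0]) (305.8, 159.4, 93.0, [9.0, 13.0]) (array([ 467.1, -115.1,   68.1]), 0.4) z66 [ 467.2 -115.4   66. ]
lid [[252.7, 221.9], [253.4, 180.7], [337.6, 182.0], [337.0, 223.2]] [[411.7, 108.8, 54.0], [539.3, 107.2, 54.0], [535.2, -153.0, 54.0], [407.8, -148.1, 54.0]]
cork [[607.6, -206.3, 4.0], [622.5, -388.3, 4.0], [400.4, -395.9, 4.0], [386.1, -217.7, 4.0]] [ 502.3 -301.     4. ]
tail (296.3, 173.3, 151.0, [13.0, 13.0]) [[573.1, -3.6, 100.0], [573.1, -42.6, 100.0], [533.5, -42.2, 100.0], [533.5, -3.3, 100.0]]
tail side [(19.9, 20.4, 222.5, [23.5, 11.7], 65.2)]
bottle [687.7 132.3 100. ]
beaker [ 686.3 -134.8   60. ]
```

Call:
move_arm(
  commands=[
    [[2.1, 4.5, 0], [0, 0, -8], 1],
    [[2.1, 4.5, 0], [0, 0, -8], 1],
    [[2.1, 4.5, 0], [0, 0, -8], 1],
    [[2.1, 4.5, 0], [0, 0, 0], 1],
    [[2.1, 4.5, 0], [0, 0, 0], 1],
    [[2.1, 4.5, 0], [0, 0, 0], 1],
    [[2.1, 4.5, 0], [0, 0, 0], 1],
    [[2.1, 4.5, 0], [0, 0, 0], 1],
    [[2.1, 4.5, 0], [0, 0, 0], 1],
    [[2.1, 4.5, 0], [0, 0, 0], 1],
  ],
)

```text
t: 1.1
eef_pos: [466.3, -118.3, 178.7]
tcp_rot: [3.141, 0.0, 0.003]
ft_force: [-0.5, -1.0, -0.2]
opening: 0.996
grip_force: 0.0
```

Call:
move_arm(
  commands=[
    [[0.1, 0.3, -3], [0, 0, 0], 1],
    [[0, 0, -4], [0, 0, 0], 1],
    [[0, 0, -3], [0, 0, 0], 1],
    [[0, 0, -1.5], [0, 0, 0], 1],
    [[0, 0, -0.5], [0, 0, 0], 1],
    [[0, 0, 0], [0, 0, 0], 1],
    [[0, 0, 0], [0, 0, 0], 0.4],
    [[0, 0, 0], [0, 0, 0], 0.4],
    [[0, 0, 0], [0, 0, 0], 0.4],
    [[0, 0, 0], [0, 0, 0], 0.4],
  ],
)

```text
t: 2.1
eef_pos: [467.1, -117.3, 59.1]
tcp_rot: [3.141, -0.001, 0.003]
ft_force: [0.1, -0.2, 0.3]
opening: 0.718
grip_force: 0.0
```

Call:
move_arm(
  commands=[
    [[0, 0, 0], [0, 0, 0], 0.4],
    [[0, 0, 0], [0, 0, 0], 0.4],
    [[0, 0, 0], [0, 0, 0], 0.4],
    [[0, 0, 0], [0, 0, 0], 0.4],
    [[0, 0, 0], [0, 0, 0], 0.4],
    [[0, 0, 0], [0, 0, 0], 0.4],
  ],
)

```text
t: 2.7
eef_pos: [466.9, -117.2, 58.6]
tcp_rot: [3.142, 0.0, 0.003]
ft_force: [0.8, 0.3, 0.2]
opening: 0.403
grip_force: 0.0
```

Run:
```python
from h import *
a=read_camera("top");b=read_camera("side")
t=cv2.resize(a[150:240,240:420],(800,400),interpolation=cv2.INTER_CUBIC)
s=cv2.resize(b[90:240,220:380],(600,560),interpolation=cv2.INTER_CUBIC)
cv2.imwrite("pics/c2.png",s);cv2.imwrite("pics/c2t.png",t);print(proj("side",state()["eef_pos"]))
```

```text
[306.  161.4]
```

View pics/c2.png

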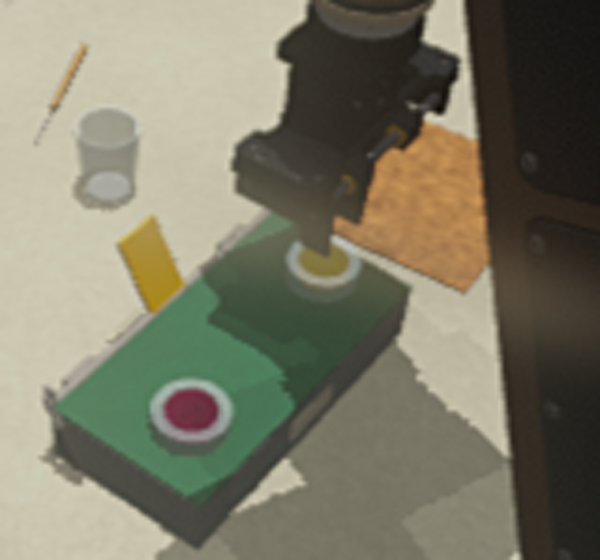

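The side crop shows the fingers over the yellow dish, with the tip at about side px (307,157) and the dish whole at (306,161). So the tips seem to be above it.

Run:
```python
from h import *
for y in(-136,-117,-98):
  for z in (58,72,80,90): print(y,z,proj("side",(467,y,z)),proj("top",(467,y,z)))
print(state()["opening"],state()["eef_pos"])
from seg import *
b=read_camera("side")[145:175,292:322]
print([o[:5] for o in blobs(b,(18,70,60),(36,255,255),10)])
```

```text
-136 58 [309.5 157.9] [332.8 203.8]
-136 72 [310.1 154.4] [333.5 203.2]
-136 80 [310.5 152.3] [333.8 202.9]
-136 90 [310.9 149.6] [334.3 202.5]
-117 58 [305.9 161.6] [326.6 203.8]
-117 72 [306.4 158. ] [327.2 203.2]
-117 80 [306.8 156. ] [327.5 202.9]
-117 90 [307.2 153.3] [328.  202.5]
-98 58 [302.2 165.4] [320.4 203.8]
-98 72 [302.7 161.8] [320.9 203.2]
-98 80 [303.  159.7] [321.2 202.9]
-98 90 [303.4 157.1] [321.6 202.5]
0.39834874049507185 [ 466.87387198 -117.22526008   58.64021242]
[(14.0, 14.2, 69.5, [8.0, 12.0], 90.0), (19.2, 2.7, 13.5, [5.5, 7.6], 74.1)]
```

View pics/c2t.png

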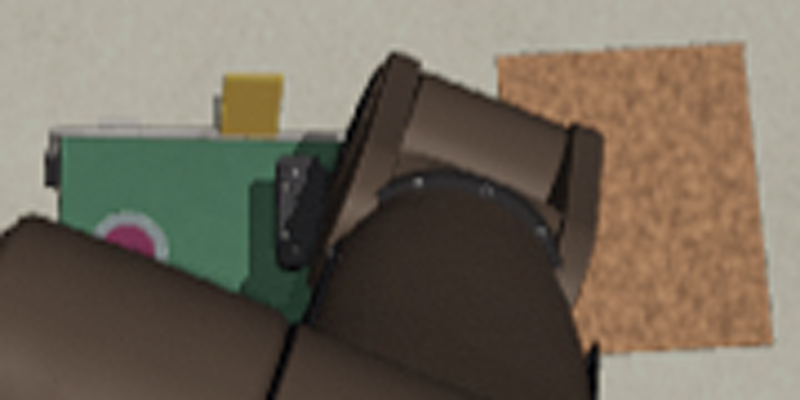

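Call:
move_arm(
  commands=[
    [[0, 0, 0], [0, 0, 0], 1],
    [[0, 0, 0], [0, 0, 0], 1],
    [[0, 0, 0], [0, 0, 0], 1],
    [[0, 0, 0], [0, 0, 0], 1],
    [[0, 0, 0], [0, 0, 0], 1],
    [[0, 0, 0], [0, 0, 0], 1],
    [[0, 0, 0], [0, 0, 0], 1],
    [[0, 0, 0], [0, 0, 0], 1],
    [[0, 0, 0], [0, 0, 0], 1],
    [[0, 0, 0], [0, 0, 0], 1],
  ],
)

```text
t: 3.85
eef_pos: [466.9, -117.2, 58.7]
tcp_rot: [3.142, 0.0, 0.003]
ft_force: [0.3, -0.0, -0.7]
opening: 1.001
grip_force: 0.0
```

Run:
```python
from h import *
b=read_camera("side");print(state()["opening"],state()["eef_pos"])
s=b[110:190,270:360].copy()
s=cv2.convertScaleAbs(s,alpha=2.2,beta=20)
s=cv2.resize(s,(675,600),interpolation=cv2.INTER_CUBIC)
cv2.imwrite("pics/c3.png",s)
```

```text
0.9997463310703948 [ 466.89709748 -117.25720483   58.65598397]
```

View pics/c3.png

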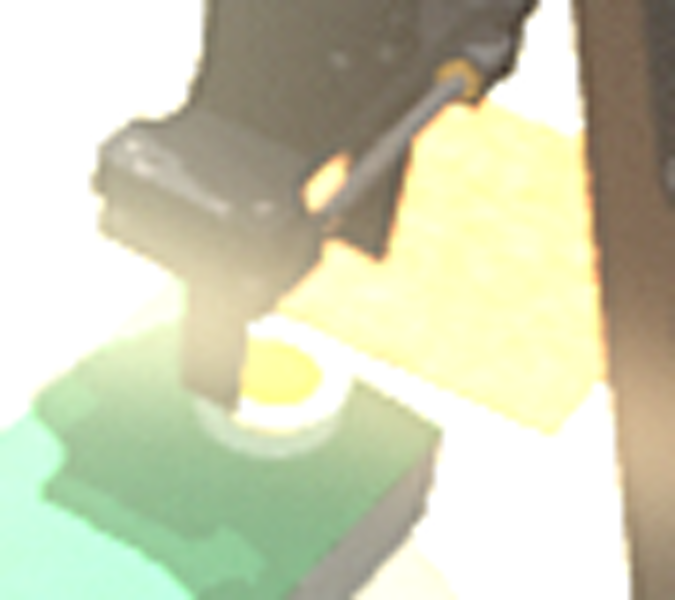

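The open near finger's tip is at about side px (298,163). That fits a tip height of about 88 mm, not the reported 59 mm. I'll descend slowly and watch the force.

Call:
move_arm(
  commands=[
    [[0, 0, -0.2], [0, 0, 0], 1],
    [[0, 0, -0.2], [0, 0, 0], 1],
    [[0, 0, 0], [0, 0, 0], 1],
    [[0, 0, 0], [0, 0, 0], 1],
  ],
)

```text
t: 4.3
eef_pos: [466.9, -117.2, 54.5]
tcp_rot: [3.142, 0.0, 0.003]
ft_force: [0.3, 0.2, 0.5]
opening: 0.995
grip_force: 0.0
```

Run:
```python
from h import *
print(onz("side",298.2,163.2,58.7),onz("side",298.2,163.2,88))
for y in(-70,-58): print(proj("side",(457,y,58)),proj("side",(477,y,58)),proj("side",(457,y,88)),proj("side",(477,y,88)))
```

```text
[480.1 -97.7  58.7] [465.9 -71.4  88. ]
[299.6 172.7] [293.5 169.4] [300.7 165. ] [294.5 161.7]
[297.1 175.3] [291.  171.9] [298.2 167.5] [291.9 164.1]
```

Run:
```python
from h import *
for z in (58.7,75,82,88,95): print(z,onz("side",306.7,157,z),onz("side",314.7,147.6,z))
```

```text
58.7 [ 475.1 -133.6   58.7] [ 478.3 -181.5   58.7]
75 [ 467.3 -118.1   75. ] [ 470.4 -164.9   75. ]
82 [ 463.9 -111.5   82. ] [ 467.  -157.8   82. ]
88 [ 461.1 -105.8   88. ] [ 464.2 -151.7   88. ]
95 [457.8 -99.2  95. ] [ 460.8 -144.5   95. ]
```

Call:
move_arm(
  commands=[
    [[0, 0, -0.2], [0, 0, 0], 1],
    [[0, 0, -0.2], [0, 0, 0], 1],
    [[0, 0, -0.2], [0, 0, 0], 1],
    [[0, 0, -0.2], [0, 0, 0], 1],
    [[0, 0, 0], [0, 0, 0], 1],
    [[0, 0, 0], [0, 0, 0], 1],
  ],
)

```text
t: 4.9
eef_pos: [466.9, -117.2, 46.6]
tcp_rot: [3.142, 0.0, 0.003]
ft_force: [0.8, 0.3, -0.3]
opening: 1.0
grip_force: 0.0
```

Call:
move_arm(
  commands=[
    [[0, 0, -0.3], [0, 0, 0], 1],
    [[0, 0, -0.3], [0, 0, 0], 1],
    [[0, 0, -0.3], [0, 0, 0], 1],
    [[0, 0, -0.3], [0, 0, 0], 1],
    [[0, 0, 0], [0, 0, 0], 1],
    [[0, 0, 0], [0, 0, 0], 1],
  ],
)

```text
t: 5.5
eef_pos: [466.8, -117.2, 34.6]
tcp_rot: [-3.142, 0.0, 0.003]
ft_force: [0.3, -0.6, -0.1]
opening: 1.0
grip_force: 0.0
```

Run:
```python
from h import *
b=read_camera("side")
s=cv2.resize(cv2.convertScaleAbs(b[110:190,270:360],alpha=2.2,beta=20),(675,600),interpolation=cv2.INTER_CUBIC)
cv2.imwrite("pics/c4.png",s)
```

```text
(no output)
```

View pics/c4.png

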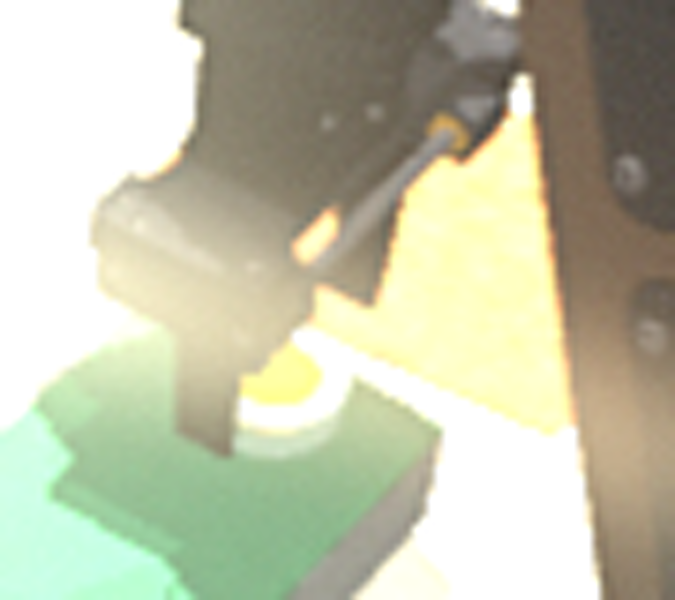

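The tip is now at side px (297,169), so at about 64 mm. It goes 5 mm lower, then closes.

Call:
move_arm(
  commands=[
    [[0, 0, -0.25], [0, 0, 0], 1],
    [[0, 0, -0.2], [0, 0, 0], 1],
    [[0, 0, 0], [0, 0, 0], 0.3],
    [[0, 0, 0], [0, 0, 0], 0.3],
    [[0, 0, 0], [0, 0, 0], 0.3],
    [[0, 0, 0], [0, 0, 0], 0.3],
    [[0, 0, 0], [0, 0, 0], 0.3],
    [[0, 0, 0], [0, 0, 0], 0.3],
    [[0, 0, 0], [0, 0, 0], 0.3],
    [[0, 0, 0], [0, 0, 0], 0.3],
  ],
)

```text
t: 6.55
eef_pos: [466.9, -117.2, 30.2]
tcp_rot: [3.141, -0.0, 0.003]
ft_force: [-1.1, 0.6, 0.1]
opening: 0.566
grip_force: 30.0
```

Call:
move_arm(
  commands=[
    [[0, 0, 2], [0, 0, 0], 0.3],
    [[0, 0, 3], [0, 0, 0], 0.3],
    [[0, -4, 0], [0, 0, 0], 0.3],
    [[0, -4.5, 0], [0, 0, 0], 0.3],
    [[-0.6, -4.5, 0], [0, 0, 0], 0.3],
    [[-0.6, -4, 0], [0, 0, 0], 0.3],
    [[0, -1.6, -2], [0, 0, 0], 0.3],
    [[0, 0, -3], [0, 0, 0], 0.3],
    [[0, 0, -1.5], [0, 0, 0], 0.3],
    [[0, 0, 0], [0, 0, 0], 0.3],
  ],
)

```text
t: 7.55
eef_pos: [453.8, -302.7, 13.2]
tcp_rot: [-3.139, 0.003, 0.002]
ft_force: [0.5, 0.1, -0.1]
opening: 0.566
grip_force: 30.0
```

Call:
move_arm(
  commands=[
    [[0, 0, -2], [0, 0, 0], 0.3],
    [[0, 0, -0.6], [0, 0, 0], 0.3],
    [[0, 0, -0.4], [0, 0, 0], 0.3],
    [[0, 0, -0.2], [0, 0, 0], 0.3],
    [[0, 0, 0], [0, 0, 0], 0.3],
  ],
)

```text
t: 8.05
eef_pos: [455.1, -303.3, -16.4]
tcp_rot: [3.141, -0.0, 0.003]
ft_force: [0.4, -0.2, -1.7]
opening: 0.564
grip_force: 30.0
```

Call:
move_arm(
  commands=[
    [[0, 0, -0.15], [0, 0, 0], 0.3],
    [[0, 0, -0.15], [0, 0, 0], 0.3],
    [[0, 0, 0], [0, 0, 0], 0.3],
  ],
)

```text
t: 8.35
eef_pos: [455.0, -303.3, -19.7]
tcp_rot: [3.141, -0.0, 0.003]
ft_force: [0.7, 0.9, -0.1]
opening: 0.564
grip_force: 30.0
```

Call:
move_arm(
  commands=[
    [[0, 0, 0], [0, 0, 0], 1],
    [[0, 0, 0], [0, 0, 0], 1],
    [[0, 0, 0], [0, 0, 0], 1],
    [[0, 0, 0], [0, 0, 0], 1],
    [[0, 0, 0], [0, 0, 0], 1],
    [[0, 0, 3], [0, 0, 0], 1],
    [[0, 0, 4], [0, 0, 0], 1],
    [[0, 3, 4], [0, 0, 0], 1],
    [[0, 4.8, 0], [0, 0, 0], 1],
    [[0, 4.8, 0], [0, 0, 0], 1],
  ],
)

```text
t: 9.35
eef_pos: [455.0, -176.5, 91.3]
tcp_rot: [3.14, -0.002, 0.001]
ft_force: [-0.0, 0.0, 0.0]
opening: 0.999
grip_force: 0.0
```

Call:
move_arm(
  commands=[
    [[0, 4.8, 0], [0, 0, 0], 1],
    [[0, 4.8, 0], [0, 0, 0], 1],
    [[0.3, 4.8, 0], [0, 0, 0], 1],
    [[0, 4.8, 0], [0, 0, 0], 1],
    [[0, 4.6, 0], [0, 0, 0], 1],
    [[0, 0, -2.5], [0, 0, 0], 1],
    [[0, 0, -2.5], [0, 0, 0], 1],
    [[0, 0, -0.6], [0, 0, 0], 1],
    [[0, 0, -0.4], [0, 0, 0], 1],
    [[0, 0, 0], [0, 0, 0], 1],
  ],
)

```text
t: 10.35
eef_pos: [458.1, 60.4, 30.4]
tcp_rot: [3.141, 0.0, 0.002]
ft_force: [0.4, -0.6, 0.4]
opening: 1.0
grip_force: 0.0
```

Call:
move_arm(
  commands=[
    [[0, 0, 0], [0, 0, 0], 0.3],
    [[0, 0, 0], [0, 0, 0], 0.3],
    [[0, 0, 0], [0, 0, 0], 0.3],
    [[0, 0, 0], [0, 0, 0], 0.3],
    [[0, 0, 0], [0, 0, 0], 0.3],
    [[0, 0, 0], [0, 0, 0], 0.3],
    [[0, 0, 0], [0, 0, 0], 0.3],
    [[0, 0, 0], [0, 0, 0], 0.3],
  ],
)

```text
t: 11.15
eef_pos: [458.0, 60.8, 30.2]
tcp_rot: [3.142, -0.0, 0.003]
ft_force: [-0.1, -0.5, 3.3]
opening: 0.569
grip_force: 30.0
```

Call:
move_arm(
  commands=[
    [[0, 0, 2], [0, 0, 0], 0.3],
    [[0, 0, 3], [0, 0, 0], 0.3],
    [[0, -4.5, 0], [0, 0, 0], 0.3],
    [[0, -4.8, 0], [0, 0, 0], 0.3],
    [[0, -4.8, 0], [0, 0, 0], 0.3],
    [[0, -4.8, 0], [0, 0, 0], 0.3],
    [[2.4, -4.3, 0], [0, 0, 0], 0.3],
    [[2.4, -4.3, 0], [0, 0, 0], 0.3],
    [[2.4, -4.3, 0], [0, 0, 0], 0.3],
    [[2.4, -4.3, 0], [0, 0, 0], 0.3],
  ],
)

```text
t: 12.15
eef_pos: [554.4, -302.2, 79.9]
tcp_rot: [-3.141, 0.0, 0.003]
ft_force: [-0.7, -0.5, -0.7]
opening: 0.565
grip_force: 30.0
```

Call:
move_arm(
  commands=[
    [[0, 0, -4], [0, 0, 0], 0.3],
    [[0, 0, -4], [0, 0, 0], 0.3],
    [[0, 0, -1], [0, 0, 0], 0.3],
    [[0, 0, -0.5], [0, 0, 0], 0.3],
    [[0, 0, -0.25], [0, 0, 0], 0.3],
    [[0, 0, -0.2], [0, 0, 0], 0.3],
    [[0, 0, 0], [0, 0, 0], 0.3],
  ],
)

```text
t: 12.85
eef_pos: [554.5, -300.4, -18.1]
tcp_rot: [3.14, -0.001, 0.003]
ft_force: [-0.5, 0.1, -0.7]
opening: 0.565
grip_force: 30.0
```

Call:
move_arm(
  commands=[
    [[0, 0, -0.1], [0, 0, 0], 0.3],
    [[0, 0, 0], [0, 0, 0], 1],
    [[0, 0, 0], [0, 0, 0], 1],
    [[0, 0, 0], [0, 0, 0], 1],
    [[0, 0, 0], [0, 0, 0], 1],
    [[0, 0, 0], [0, 0, 0], 1],
    [[0, 0, 3], [0, 0, 0], 1],
    [[0, 0, 4], [0, 0, 0], 1],
    [[0, 0, 4], [0, 0, 0], 1],
    [[0, 0, 3], [0, 0, 0], 1],
  ],
)

```text
t: 13.85
eef_pos: [554.2, -300.4, 122.1]
tcp_rot: [3.141, -0.001, 0.003]
ft_force: [0.6, -0.5, -1.1]
opening: 1.002
grip_force: 0.0
```

Call:
move_arm(
  commands=[
    [[-0.2, 4, 0], [0, 0, 0], 0],
    [[-0.2, 4, 0], [0, 0, 0], 0],
    [[-0.2, 4, 0], [0, 0, 0], 0],
    [[-0.2, 4, 0], [0, 0, 0], 0],
    [[-0.2, 4, 0], [0, 0, 0], 0],
    [[-0.2, 4, 0], [0, 0, 0], 0],
    [[-0.2, 3.7, 0], [0, 0, 0], 0],
    [[0, 0, -2], [0, 0, 0], 0],
    [[0, 0, 0], [0, 0, 0], 0],
    [[0, 0, 0], [0, 0, 0], 0],
  ],
)

```text
t: 14.85
eef_pos: [539.9, -23.5, 99.8]
tcp_rot: [3.142, 0.001, 0.003]
ft_force: [-0.0, 0.4, 0.8]
opening: 0.214
grip_force: 0.0
```

Run:
```python
from h import *
a=read_camera("top");b=read_camera("side")
cv2.imwrite("pics/t5.png",a)
s=cv2.resize(cv2.convertScaleAbs(b[80:220,210:390],alpha=1.4,beta=10),(770,600),interpolation=cv2.INTER_CUBIC)
cv2.imwrite("pics/c5.png",s);print(state()["eef_pos"],state()["opening"])
```

```text
[540.25591549 -23.96098145 100.22216535] 0.13166559922879323
```

View pics/c5.png

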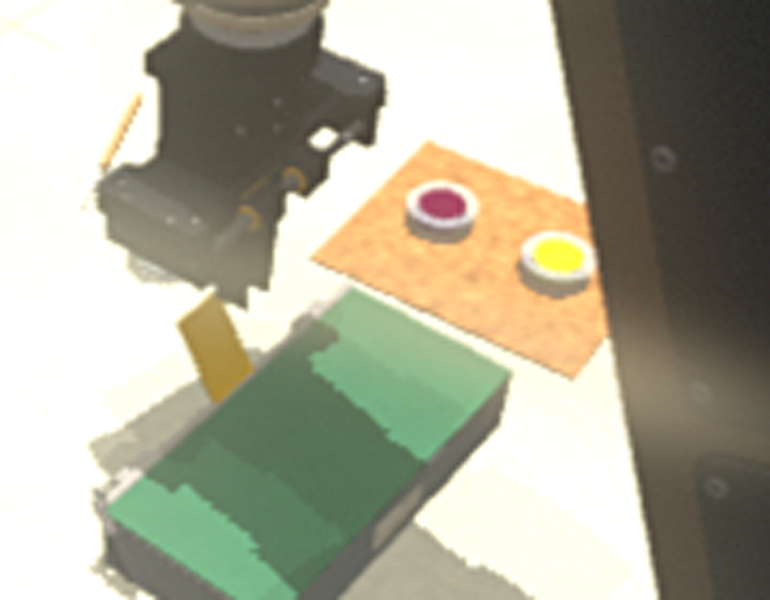

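Both dishes stand on the cork mat (crop (442,210) and (558,262)) with the lid still shut. The shut fingertips are at side px (266,150), in front of and above the tail.

Run:
```python
from h import *
for z in (100,115,130,145):print(z,onz("side",265.6,150,z))
```

```text
100 [557.7 -47.6 100. ]
115 [548.2 -34.4 115. ]
130 [538.6 -21.3 130. ]
145 [529.1  -8.2 145. ]
```

Call:
move_arm(
  commands=[
    [[0, 0, -1.5], [0, 0, 0], 0],
    [[0, 0, -1.5], [0, 0, 0], 0],
    [[0, 0, -0.2], [0, 0, 0], 0],
    [[0, 0, 0], [0, 0, 0], 0],
  ],
)

```text
t: 15.35
eef_pos: [540.0, -23.8, 67.9]
tcp_rot: [3.142, 0.0, 0.002]
ft_force: [-0.3, 0.2, -0.3]
opening: 0.005
grip_force: 0.0
```

Call:
move_arm(
  commands=[
    [[1, 0, -0.2], [0, 0, 0], 0],
    [[1.2, 0, -0.5], [0, 0, 0], 0],
    [[0.6, 0, -0.6], [0, 0, 0], 0],
    [[0.5, 0, -0.7], [0, 0, 0], 0],
    [[0.4, 0, -0.8], [0, 0, 0], 0],
    [[0.2, 0, -0.8], [0, 0, 0], 0],
    [[0.1, 0, -0.9], [0, 0, 0], 0],
  ],
)

```text
t: 16.05
eef_pos: [581.3, -23.3, 22.6]
tcp_rot: [3.141, -0.002, 0.003]
ft_force: [1.0, 0.8, 1.3]
opening: 0.005
grip_force: 0.6
```

Call:
move_arm(
  commands=[
    [[0, 0, -0.6], [0, 0, 0], 0],
    [[0, 0, -0.6], [0, 0, 0], 0],
    [[0, 0, 0], [0, 0, 0], 0],
    [[0, 0, 0], [0, 0, 0], 0],
    [[0, 0, 0], [0, 0, 0], 0],
    [[0, 0, 0], [0, 0, 0], 0],
  ],
)

```text
t: 16.65
eef_pos: [580.1, -23.3, 11.0]
tcp_rot: [3.141, -0.001, 0.003]
ft_force: [3.5, 1.3, -0.8]
opening: 0.003
grip_force: 0.0
```

Run:
```python
from h import *
a=read_camera("top");b=read_camera("side")
s=cv2.resize(cv2.convertScaleAbs(b[60:240,210:390],alpha=1.4,beta=10),(600,600),interpolation=cv2.INTER_CUBIC)
cv2.imwrite("pics/c6.png",s);print(state()["eef_pos"],state()["ft_force"])
```

```text
[580.0628412  -23.2544084   10.91781795] [ 2.67680345  0.36775946 -1.0721339 ]
```

View pics/c6.png

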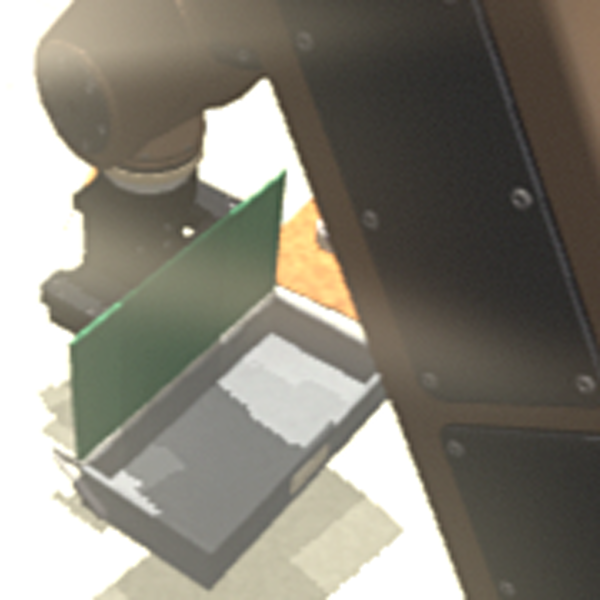

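The lid stands up, resting on the gripper, and the case is empty. I'll withdraw upwards and go to the boxes.

Call:
move_arm(
  commands=[
    [[0.5, 0, 2], [0, 0, 0], 0],
    [[0.5, 0, 4], [0, 0, 0], 0],
    [[0, 0, 4.5], [0, 0, 0], 0],
    [[0, 0, 4.5], [0, 0, 0], 0],
    [[0, 0, 4.5], [0, 0, 0], 0],
    [[0, 0, 3.5], [0, 0, 0], 1],
    [[-2, 4, 0], [0, 0, 0], 1],
    [[-2, 4, 0], [0, 0, 0], 1],
    [[-2, 4, 0], [0, 0, 0], 1],
    [[-2, 4, 0], [0, 0, 0], 1],
  ],
)

```text
t: 17.75
eef_pos: [508.3, 137.9, 240.8]
tcp_rot: [3.141, 0.001, 0.003]
ft_force: [0.7, -0.0, 0.0]
opening: 0.368
grip_force: 0.0
```

Run:
```python
from h import *
a=read_camera("top");b=read_camera("side")
cv2.imwrite("pics/t7.png",a);cv2.imwrite("pics/s7.png",b);print(state()["eef_pos"],state()["ft_force"])
```

```text
[507.13023148 140.15598035 241.04342975] [ 0.7152004 -0.0560742  0.2504647]
```

View pics/s7.png

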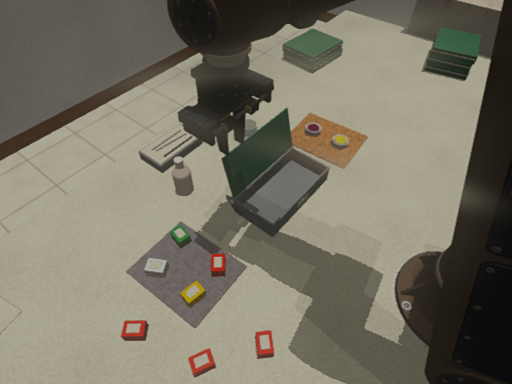

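The lid is fully open and the four boxes on the mat have not moved. Next is green.

Call:
move_arm(
  commands=[
    [[2, 3, 0], [0, 0, -6], 0.75],
    [[2, 3, 0], [0, 0, -5.5], 0.75],
    [[2, 3, -2], [0, 0, 0], 0.75],
    [[1.9, 2.7, -2], [0, 0, 0], 0.75],
    [[0, 0, -4.5], [0, 0, 0], 0.75],
    [[0, 0, -4.5], [0, 0, 0], 0.75],
    [[0, 0, -4.5], [0, 0, 0], 0.75],
    [[0, 0, -1.5], [0, 0, 0], 0.75],
    [[0, 0, 0], [0, 0, 0], 0.75],
  ],
)

```text
t: 18.75
eef_pos: [588.2, 253.1, 49.1]
tcp_rot: [3.14, 0.003, -0.198]
ft_force: [-0.3, -0.8, 0.7]
opening: 0.747
grip_force: 0.0
```

```bash
cat > loc.py <<'E'
from seg import *
rng={"white":((0,0,150),(180,40,255)),"red":R["red"],"yel":((18,80,80),(34,255,255)),"grn":((45,80,40),(85,255,255))}
exp={"white":(568,352),"red":(461,258),"yel":(456,344),"grn":(586,257)}
def loc(ks=exp):
    for n in("top","side"):
        im=read_camera(n)
        for k in ks:
            u,v=proj(n,(*exp[k],32)).astype(int);r=26 if n=="top" else 34
            u0,v0=max(u-r,0),max(v-r,0)
            for o in blobs(im[v0:v+r,u0:u+r],*rng[k],40):
                if o[2]>700: continue
                c=o[5]+[u0,v0];pt=cv2.boxPoints(cv2.minAreaRect(c.astype(np.float32)))
                w=np.array([onz(n,*x,30) for x in pt]);e=[w[1]-w[0],w[2]-w[1]];L=[np.linalg.norm(x) for x in e];m=e[int(np.argmax(L))]
                if max(L)<75: print(n,k,onz(n,o[0]+u0,o[1]+v0,28),np.round(L),"yaw",round(np.degrees(np.arctan2(m[1],m[0]))%180))
    s=state();print(s["t"],s["eef_pos"].round(1),s["tcp_rot"].round(3),s["opening"])
E
python3 -c "
from loc import *
loc()"
```

```text
side red [456.3 262.6  28. ] [33. 53.] yaw 132
side yel [451.5 347.2  28. ] [47. 44.] yaw 81
side grn [580.2 261.5  28. ] [34. 59.] yaw 166
18.85 [590.  253.8  52.4] [-3.141e+00 -2.000e-03 -1.980e-01] 0.7491242402256577
```

Call:
move_arm(
  commands=[
    [[-0.4, 0.4, 0], [0, 0, 0], 0.75],
    [[0, 0, -3], [0, 0, 0], 0.75],
    [[0, 0, -3], [0, 0, 0], 0.75],
    [[0, 0, -0.5], [0, 0, 0], 0.75],
    [[0, 0, -0.4], [0, 0, 0], 0.75],
    [[0, 0, 0], [0, 0, 0], 0],
    [[0, 0, 0], [0, 0, 0], 0],
    [[0, 0, 0], [0, 0, 0], 0],
    [[0, 0, 0], [0, 0, 0], 0],
    [[0, 0, 0], [0, 0, 0], 0],
  ],
)

```text
t: 19.85
eef_pos: [585.1, 257.8, -18.0]
tcp_rot: [-3.141, -0.0, -0.198]
ft_force: [-0.3, -0.8, -0.1]
opening: 0.384
grip_force: 0.0
```

Call:
move_arm(
  commands=[
    [[0, 0, 0], [0, 0, 0], 0],
    [[0, 0, 0], [0, 0, 0], 0],
    [[0, 0, 0], [0, 0, 0], 0],
  ],
)

```text
t: 20.15
eef_pos: [585.0, 257.8, -18.1]
tcp_rot: [-3.142, -0.0, -0.198]
ft_force: [-1.2, -0.6, 3.7]
opening: 0.332
grip_force: 30.0
```

Call:
move_arm(
  commands=[
    [[0, 0, 3.5], [0, 0, 0], 0],
    [[-1, 0, 4.5], [0, 0, 6], 0],
    [[-4, -2.5, 0], [0, 0, 5.4], 0],
    [[-4, -2.5, 0], [0, 0, 0], 0],
    [[-2.5, -4, 0], [0, 0, 0], 0],
    [[0, -4.8, 0], [0, 0, 0], 0],
    [[0, -4.8, 0], [0, 0, 0], 0],
    [[0, -4.8, 0], [0, 0, 0], 0],
    [[0, -4.8, 0], [0, 0, 0], 0],
    [[0, -4.8, 0], [0, 0, 0], 0],
  ],
)

```text
t: 21.15
eef_pos: [469.6, -74.2, 61.7]
tcp_rot: [3.141, -0.0, 0.001]
ft_force: [0.5, 0.4, -0.5]
opening: 0.335
grip_force: 30.0
```

Call:
move_arm(
  commands=[
    [[0, -3.3, 0], [0, 0, 0], 0],
    [[0, 0, -3.5], [0, 0, 0], 0],
    [[0, 0, -3], [0, 0, 0], 0],
    [[0, 0, 0], [0, 0, 0], 0],
  ],
)

```text
t: 21.55
eef_pos: [468.1, -105.0, -5.9]
tcp_rot: [-3.14, 0.005, 0.0]
ft_force: [-0.1, 0.4, -0.3]
opening: 0.339
grip_force: 30.0
```

Call:
move_arm(
  commands=[
    [[0, 0, -0.9], [0, 0, 0], 0],
    [[0, 0, -0.4], [0, 0, 0], 0],
    [[0, 0, 0], [0, 0, 0], 0.5],
    [[0, 0, 0], [0, 0, 0], 0.5],
    [[0, 0, 0], [0, 0, 0], 0.5],
    [[0, 0, 3], [0, 0, 0], 0.5],
    [[0, 0, 4], [0, 0, 0], 0.5],
    [[0, 3, 1.5], [0, 0, 4], 0.75],
    [[0, 4.8, 0], [0, 0, 5], 0.75],
    [[0, 4.8, 0], [0, 0, 5], 0.75],
  ],
)

```text
t: 22.55
eef_pos: [470.2, 21.8, 69.9]
tcp_rot: [3.141, -0.002, 0.247]
ft_force: [1.4, 0.3, -0.7]
opening: 0.696
grip_force: 0.0
```

Call:
move_arm(
  commands=[
    [[0, 4.8, 0], [0, 0, 5], 0.75],
    [[0, 4.8, 0], [0, 0, 5], 0.75],
    [[0, 4.8, 0], [0, 0, 5], 0.75],
    [[1, 4.5, 0], [0, 0, 1], 0.75],
    [[2, 4.5, 0], [0, 0, 0], 0.75],
    [[2.5, 4, 0], [0, 0, 0], 0.75],
    [[2.5, 3.5, 0], [0, 0, 0], 0.75],
    [[1.7, 2, 0], [0, 0, 0], 0.75],
    [[0, 0, 0], [0, 0, 0], 0.75],
  ],
)

```text
t: 23.45
eef_pos: [568.2, 352.2, 68.6]
tcp_rot: [3.141, -0.002, 0.527]
ft_force: [0.2, -0.9, -0.4]
opening: 0.751
grip_force: 0.0
```

```bash
python3 -c "
from loc import *
loc()"
```

```text
side white [626.  291.5  28. ] [60. 25.] yaw 66
side red [456.7 263.2  28. ] [30. 53.] yaw 132
side yel [451.5 347.5  28. ] [48. 45.] yaw 80
23.55 [566.3 349.7  68.5] [3.142e+00 1.000e-03 5.250e-01] 0.7480196711151931
```

Call:
move_arm(
  commands=[
    [[0.2, 0.2, -3.5], [0, 0, 0], 0.75],
    [[0, 0, -3.8], [0, 0, 0], 0.75],
    [[0, 0, -1.2], [0, 0, 0], 0.75],
    [[0, 0, -0.2], [0, 0, 0], 0.75],
    [[0, 0, 0], [0, 0, 0], 0],
    [[0, 0, 0], [0, 0, 0], 0],
    [[0, 0, 0], [0, 0, 0], 0],
    [[0, 0, 0], [0, 0, 0], 0],
    [[0, 0, 0], [0, 0, 0], 0],
    [[0, 0, 0], [0, 0, 0], 0],
  ],
)

```text
t: 24.55
eef_pos: [569.0, 351.9, -18.0]
tcp_rot: [3.142, -0.0, 0.525]
ft_force: [-1.1, -0.4, 3.2]
opening: 0.334
grip_force: 30.0
```

Call:
move_arm(
  commands=[
    [[0, 0, 0], [0, 0, 0], 0],
    [[0, 0, 0], [0, 0, 0], 0],
  ],
)

```text
t: 24.75
eef_pos: [569.0, 351.9, -18.0]
tcp_rot: [3.142, -0.0, 0.525]
ft_force: [-1.1, -0.3, 5.0]
opening: 0.332
grip_force: 30.0
```

Call:
move_arm(
  commands=[
    [[0, 0, 3.5], [0, 0, 0], 0],
    [[0, 0, 4.5], [0, 0, -5], 0],
    [[-2.5, -4, 0], [0, 0, -5], 0],
    [[-2.5, -4, 0], [0, 0, -5], 0],
    [[-2.5, -4, 0], [0, 0, -5], 0],
    [[-2.4, -4, 0], [0, 0, -5], 0],
    [[0, -4.8, 0], [0, 0, -5], 0],
    [[0, -4.8, 0], [0, 0, 0], 0],
    [[0, -4.8, 0], [0, 0, 0], 0],
    [[0, -4.8, 0], [0, 0, 0], 0],
  ],
)

```text
t: 25.75
eef_pos: [469.6, -2.1, 61.7]
tcp_rot: [3.141, -0.0, 0.001]
ft_force: [1.2, -0.6, -0.3]
opening: 0.334
grip_force: 30.0
```

Call:
move_arm(
  commands=[
    [[0, -4.8, 0], [0, 0, 0], 0],
    [[0, -0.1, -3], [0, 0, 0], 0],
    [[0, 0, -3.5], [0, 0, 0], 0],
    [[0, 0, 0], [0, 0, 0], 0],
  ],
)

```text
t: 26.15
eef_pos: [467.9, -49.3, -6.2]
tcp_rot: [-3.14, 0.006, -0.0]
ft_force: [-0.7, -0.3, 0.3]
opening: 0.33
grip_force: 30.0
```

Call:
move_arm(
  commands=[
    [[0, 0, -0.9], [0, 0, 0], 0],
    [[0, 0, -0.4], [0, 0, 0], 0],
    [[0, 0, 0], [0, 0, 0], 0.5],
    [[0, 0, 0], [0, 0, 0], 0.5],
    [[0, 0, 0], [0, 0, 0], 0.5],
    [[0, 0, 3], [0, 0, 0], 0.5],
    [[0, 0, 4], [0, 0, 0], 0.5],
    [[0, 3.5, 1.5], [0, 0, 0], 0.75],
    [[0, 4.5, 0], [0, 0, 0], 0.75],
    [[0, 4.5, 0], [0, 0, 0], 0.75],
  ],
)

```text
t: 27.15
eef_pos: [470.2, 76.9, 69.9]
tcp_rot: [3.142, -0.003, -0.0]
ft_force: [1.0, -0.5, -0.2]
opening: 0.697
grip_force: 0.0
```

Call:
move_arm(
  commands=[
    [[0, 4, 0], [0, 0, 8], 0.75],
    [[0, 4, 0], [0, 0, 8], 0.75],
    [[0, 4, 0], [0, 0, 8], 0.75],
    [[0, 3, 0], [0, 0, 8], 0.75],
    [[0, 3, 0], [0, 0, 8], 0.75],
    [[0, 3, 0], [0, 0, 8], 0.75],
    [[-0.3, 2, 0], [0, 0, 8], 0.75],
    [[-0.5, 2, 0], [0, 0, 8], 0.75],
    [[-0.5, 1, 0], [0, 0, 8], 0.75],
    [[0, 0.8, 0], [0, 0, 8], 0.75],
  ],
)

```text
t: 28.15
eef_pos: [456.2, 344.7, 69.1]
tcp_rot: [3.141, -0.0, 1.404]
ft_force: [0.8, -0.6, 0.6]
opening: 0.754
grip_force: 0.0
```

```bash
python3 -c "
from loc import *
loc()"
```

```text
top red [461.5 257.4  28. ] [42. 31.] yaw 136
side yel [450.8 351.5  28. ] [49. 51.] yaw 169
28.25 [456.7 344.6  69.1] [ 3.141 -0.     1.401] 0.7515630400177251
```

Call:
move_arm(
  commands=[
    [[0, 0, -3.5], [0, 0, 0], 0.75],
    [[0, 0, -3.8], [0, 0, 0], 0.75],
    [[0, 0, -1.2], [0, 0, 0], 0.75],
    [[0, 0, -0.2], [0, 0, 0], 0.75],
    [[0, 0, 0], [0, 0, 0], 0],
    [[0, 0, 0], [0, 0, 0], 0],
    [[0, 0, 0], [0, 0, 0], 0],
    [[0, 0, 0], [0, 0, 0], 0],
    [[0, 0, 0], [0, 0, 0], 0],
    [[0, 0, 0], [0, 0, 0], 0],
  ],
)

```text
t: 29.25
eef_pos: [457.0, 343.8, -18.0]
tcp_rot: [3.141, -0.0, 1.397]
ft_force: [-0.1, 0.1, 4.5]
opening: 0.338
grip_force: 30.0
```

Call:
move_arm(
  commands=[
    [[0, 0, 0], [0, 0, 0], 0],
    [[0, 0, 0], [0, 0, 0], 0],
  ],
)

```text
t: 29.45
eef_pos: [457.0, 343.8, -18.0]
tcp_rot: [3.141, -0.0, 1.397]
ft_force: [-1.3, -1.3, 5.6]
opening: 0.332
grip_force: 30.0
```

Call:
move_arm(
  commands=[
    [[0, 0, 3.5], [0, 0, 0], 0],
    [[0, 0, 4.5], [0, 0, 8.3], 0],
    [[0, -1, 0], [0, 0, 8.3], 0],
    [[0, -1, 0], [0, 0, 8.3], 0],
    [[0, -2, 0], [0, 0, 8.3], 0],
    [[0, -2, 0], [0, 0, 8.3], 0],
    [[0, -2, 0], [0, 0, 8.3], 0],
    [[0, -2, 0], [0, 0, 8.3], 0],
    [[0, -2, 0], [0, 0, 8.3], 0],
    [[0.3, -2, 0], [0, 0, 8.3], 0],
  ],
)

```text
t: 30.45
eef_pos: [459.5, 203.0, 61.5]
tcp_rot: [-3.141, -0.0, 2.707]
ft_force: [-0.1, -0.1, -0.4]
opening: 0.334
grip_force: 30.0
```

Call:
move_arm(
  commands=[
    [[0.3, -2, 0], [0, 0, 8.3], 0],
    [[0.3, -2, 0], [0, 0, 8.3], 0],
    [[0.4, -2, 0], [0, 0, 8.3], 0],
    [[0, -4.5, 0], [0, 0, 0], 0],
    [[0, -4.5, 0], [0, 0, 0], 0],
    [[0, -4.7, 0], [0, 0, 0], 0],
    [[0, 0, 0], [0, 0, 0], 0],
  ],
)

```text
t: 31.15
eef_pos: [470.1, 2.5, 61.6]
tcp_rot: [-3.141, 0.0, 3.131]
ft_force: [-0.1, -0.0, -0.4]
opening: 0.33
grip_force: 30.0
```

Call:
move_arm(
  commands=[
    [[0, 0.5, -3], [0, 0, 0], 0],
    [[0, 0, -3], [0, 0, 0], 0],
    [[0, 0, -1], [0, 0, 0], 0],
    [[0, 0, -0.7], [0, 0, 0], 0],
    [[0, 0, 0], [0, 0, 0], 0.48],
    [[0, 0, 0], [0, 0, 0], 0.48],
    [[0, 0, 0], [0, 0, 0], 0.48],
    [[0, 0, 3], [0, 0, 0], 0.48],
    [[0, 0, 4], [0, 0, 0], 0.48],
    [[0, 3.5, 1.5], [0, 0, 0], 0.75],
  ],
)

```text
t: 32.15
eef_pos: [471.5, 45.2, 73.1]
tcp_rot: [-3.141, 0.005, 3.133]
ft_force: [0.9, 1.3, 0.4]
opening: 0.524
grip_force: 0.0
```

Call:
move_arm(
  commands=[
    [[0, 4.5, 0], [0, 0, -8], 0.75],
    [[0, 4.5, 0], [0, 0, -8], 0.75],
    [[0, 4, 0], [0, 0, -8], 0.75],
    [[0, 3, 0], [0, 0, -8], 0.75],
    [[-0.5, 3, 0], [0, 0, -8], 0.75],
    [[-0.4, 2.6, 0], [0, 0, -8.3], 0.75],
    [[0, 0, 0], [0, 0, 0], 0.75],
  ],
)

```text
t: 32.85
eef_pos: [460.8, 259.7, 70.4]
tcp_rot: [3.14, 0.0, 2.308]
ft_force: [-0.2, -0.8, -0.2]
opening: 0.751
grip_force: 0.0
```

```bash
python3 -c "
from loc import *
loc()"
```

```text
side red [456.5 262.7  28. ] [33. 53.] yaw 132
32.95 [461.  257.3  70.2] [3.141 0.    2.314] 0.7514119870806513
```

Red is unmoved.

Call:
move_arm(
  commands=[
    [[0, 0.1, -3.5], [0, 0, 0], 0.75],
    [[0, 0, -3.8], [0, 0, 0], 0.75],
    [[0, 0, -1.2], [0, 0, 0], 0.75],
    [[0, 0, -0.3], [0, 0, 0], 0.75],
    [[0, 0, 0], [0, 0, 0], 0],
    [[0, 0, 0], [0, 0, 0], 0],
    [[0, 0, 0], [0, 0, 0], 0],
    [[0, 0, 0], [0, 0, 0], 0],
    [[0, 0, 0], [0, 0, 0], 0],
    [[0, 0, 0], [0, 0, 0], 0],
  ],
)

```text
t: 33.95
eef_pos: [461.3, 258.3, -18.0]
tcp_rot: [3.141, 0.0, 2.31]
ft_force: [-0.9, 0.3, 3.8]
opening: 0.335
grip_force: 30.0
```

Call:
move_arm(
  commands=[
    [[0, 0, 0], [0, 0, 0], 0],
    [[0, 0, 0], [0, 0, 0], 0],
    [[0, 0, 3.5], [0, 0, 0], 0],
    [[0, 0, 4.5], [0, 0, 8], 0],
    [[0, -1.5, 0], [0, 0, 8], 0],
    [[0, -2, 0], [0, 0, 8], 0],
    [[0, -3, 0], [0, 0, 8], 0],
    [[0.4, -3, 0], [0, 0, 8], 0],
    [[0.5, -4, 0], [0, 0, 7.2], 0],
    [[0, -4, 0], [0, 0, 0], 0],
  ],
)

```text
t: 34.95
eef_pos: [470.4, 82.0, 61.6]
tcp_rot: [3.142, 0.0, 3.139]
ft_force: [0.7, -0.4, -0.8]
opening: 0.333
grip_force: 30.0
```

Call:
move_arm(
  commands=[
    [[0, -2, 0], [0, 0, 0], 0],
    [[0, 0, -3], [0, 0, 0], 0],
    [[0, 0, -3], [0, 0, 0], 0],
    [[0, 0, -1], [0, 0, 0], 0],
    [[0, 0, -0.8], [0, 0, 0], 0],
    [[0, 0, 0], [0, 0, 0], 0.48],
    [[0, 0, 0], [0, 0, 0], 0.48],
    [[0, 0, 0], [0, 0, 0], 0.48],
    [[0, 0, 3], [0, 0, 0], 0.48],
    [[0, 0, 4], [0, 0, 0], 0.48],
  ],
)

```text
t: 35.95
eef_pos: [469.3, 63.3, 54.0]
tcp_rot: [3.141, -0.003, 3.134]
ft_force: [0.8, 0.4, 0.7]
opening: 0.478
grip_force: 0.0
```

Call:
move_arm(
  commands=[
    [[0, 4.5, 1.5], [0, 0, 0], 0],
    [[0, 4.5, 2], [0, 0, 0], 0],
    [[0, 4.5, 2], [0, 0, 0], 0],
    [[0, 4, 2], [0, 0, 0], 0],
    [[0, 0, 4.5], [0, 0, 0], 0],
    [[0, 0, 4.5], [0, 0, 0], 0],
    [[0, 0, 0], [0, 0, 0], 0],
  ],
)

```text
t: 36.65
eef_pos: [471.8, 239.5, 224.7]
tcp_rot: [3.138, 0.009, 3.135]
ft_force: [-0.4, -0.8, -0.8]
opening: 0.011
grip_force: 0.0
```

Run:
```python
from h import *
a=read_camera("top");b=read_camera("side")
s=cv2.resize(b[90:240,210:390],(480,400),interpolation=cv2.INTER_CUBIC)
t=cv2.resize(a[140:240,235:345],(320,291),interpolation=cv2.INTER_CUBIC)
c=np.zeros((400,800,3),np.uint8);c[:,:480]=s;c[:291,480:]=t
cv2.imwrite("pics/c8.png",c);print(state()["eef_pos"],state()["opening"])
```

```text
[470.07005328 238.37860655 219.87526251] 0.0034934729613784166
```

View pics/c8.png

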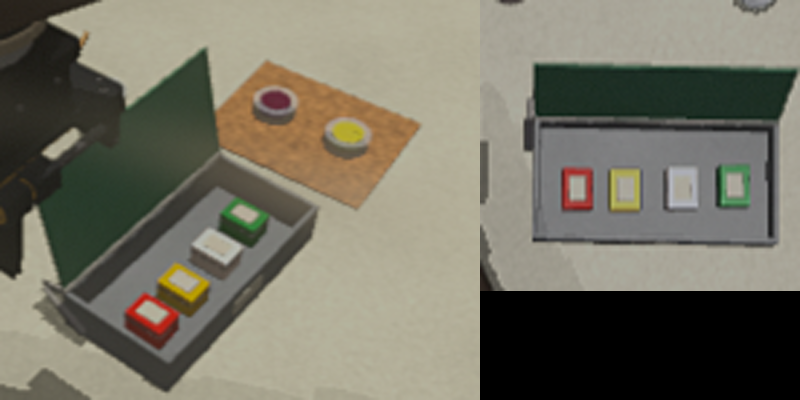

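All four boxes lie flat in the case (red, yellow, white, green), the lid is open and the dishes are on the cork. Now I'll take the shut gripper behind the lid.

Call:
move_arm(
  commands=[
    [[4, -2, 0], [0, 0, 0], 0],
    [[4, -2, 0], [0, 0, 0], 0],
    [[4, -2, 0], [0, 0, 0], 0],
    [[2, -4, 0], [0, 0, 0], 0],
    [[0, -4.5, 0], [0, 0, 0], 0],
    [[0, -4.5, 0], [0, 0, 0], 0],
    [[0, -4.5, 0], [0, 0, 0], 0],
    [[0, -2.5, 0], [0, 0, 0], 0],
    [[0, 0, 0], [0, 0, 0], 0],
  ],
)

```text
t: 37.65
eef_pos: [609.5, -25.0, 217.2]
tcp_rot: [-3.142, -0.002, 3.13]
ft_force: [1.0, 0.9, 0.2]
opening: 0.005
grip_force: 0.0
```

Call:
move_arm(
  commands=[
    [[0, 0, -4], [0, 0, 0], 0],
    [[0, 0, -4], [0, 0, 0], 0],
    [[0, 0, -2.5], [0, 0, 0], 0],
    [[0, 0, 0], [0, 0, 0], 0],
    [[-2, 0, 0], [0, 0, 0], 0],
    [[-1.5, 0, 0], [0, 0, 0], 0],
    [[-1.5, 0, 0], [0, 0, 0], 0],
    [[-1.5, 0, 0], [0, 0, 0], 0],
    [[0, 0, 0], [0, 0, 0], 0],
  ],
)

```text
t: 38.55
eef_pos: [545.0, -21.3, 115.2]
tcp_rot: [-3.142, 0.002, 3.134]
ft_force: [3.1, 0.8, 2.0]
opening: 0.007
grip_force: 1.3
```

Contact, about 3 N. I'll keep pushing.

Call:
move_arm(
  commands=[
    [[-1.5, 0, 0], [0, 0, 0], 0],
    [[-1.5, 0, 0], [0, 0, 0], 0],
    [[-1.5, 0, -0.2], [0, 0, 0], 0],
    [[-1.5, 0, -0.2], [0, 0, 0], 0],
    [[-1.5, 0, -0.3], [0, 0, 0], 0],
    [[-1, 0, -0.3], [0, 0, 0], 0],
    [[0, 0, 0], [0, 0, 0], 0],
    [[0, 0, 0], [0, 0, 0], 0],
    [[0, 0, 0], [0, 0, 0], 0],
  ],
)

```text
t: 39.45
eef_pos: [461.0, -21.8, 103.8]
tcp_rot: [-3.142, 0.001, 3.134]
ft_force: [-0.1, 1.3, 0.1]
opening: 0.004
grip_force: 0.0
```

Run:
```python
from h import *
b=read_camera("side")
s=cv2.resize(b[80:240,200:390],(700,590),interpolation=cv2.INTER_CUBIC)
cv2.imwrite("pics/c9.png",s);print(state()["eef_pos"],state()["ft_force"])
```

```text
[460.87995474 -21.86198698 103.78130835] [ 0.08703792  0.13001632 -0.01675229]
```

View pics/c9.png

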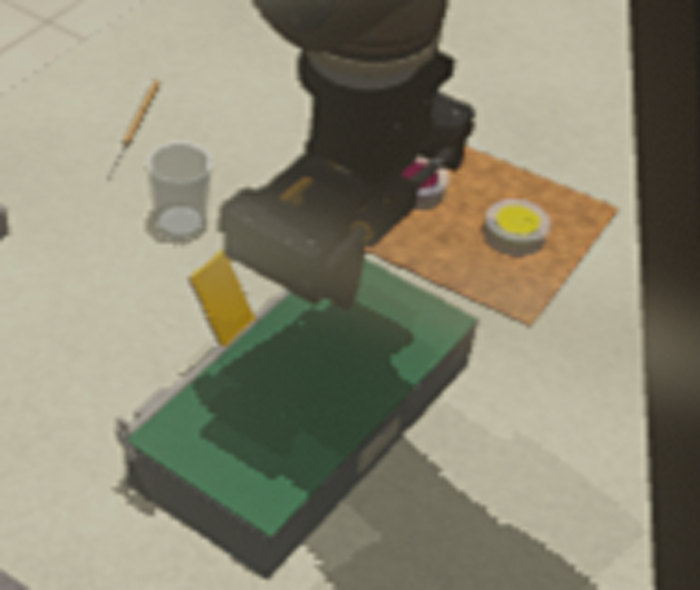

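The lid is shut and its tail is back at its starting lean, and the beaker stands undisturbed. I'll lift clear and hand in.

Call:
move_arm(
  commands=[
    [[0, 0, 4], [0, 0, 0], 0],
    [[0, 0, 4], [0, 0, 0], 0],
    [[0, 0, 4], [0, 0, 0], 0],
    [[0, 0, 0], [0, 0, 0], 0],
    [[0, 0, 0], [0, 0, 0], 0],
    [[0, 0, 0], [0, 0, 0], 0],
  ],
)

```text
t: 40.1
eef_pos: [459.8, -21.7, 222.6]
tcp_rot: [3.141, -0.002, 3.134]
ft_force: [-0.9, 0.1, 0.3]
opening: 0.003
grip_force: 0.0
```

```bash
python3 -c "
from cell import env
print(env.job_done())"
```

```text
the job is handed in; nothing more can be done
None
```

The job is handed in at about 40 s of robot time: both dishes stand on the cork mat, all four slide boxes lie flat in the case, and the lid is shut; the camera views showed each of these, but the hand-in returned no verdict.

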